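# Swing a lever blank to its stop and cam-clamp it

## Robot

A 6-joint arm with a two-finger parallel gripper is mounted at the origin on a cart in front of the work surface, level with it; the furniture and walls round the work are solid. World frame = base frame: x ahead of the robot, y to its left, z up, the work surface at z = 0. Lengths are in mm, angles in rad, forces in N, time in s.
With the tool pointing down it reaches from about 400 to 925 mm from the base axis. Payload 12.5 kg.
Tool frame: the origin (TCP) lies midway between the tips of the shut fingers; the grasp point (between the pads) lies 19 mm behind it; z points along the fingers, y is the direction in which the jaws open and shut (so a half turn about z gives the same grasp; the last joint's range is limited). The gripper opens to 95 mm and grips with 3 to 60 N. Pads are 20 mm wide; open, the fingers measure 119 mm over their backs; the gripper's body (75 mm by 180 mm) begins 59 mm behind the grasp point.
Start: joints at [1.02, 0.491, 1.559, -0, 1.092, -0.106], TCP at [268.91, 564.211, 214.661] pointing down, gripper open.
Joint ranges: [-3.1, 3.1], [-0.84, 2.19], [0.05, 2.79], [-1.13, 4.28], [0.06, 2.93], [-2.69, 2.69]. Speed limits (rad/s): [2.22, 2.22, 2.79, 3.14, 3.14, 3.14].

## Interface

Orientations are given as [roll, pitch, yaw] about the fixed x, y, z axes, in that order (R = Rz(yaw) Ry(pitch) Rx(roll)).
In Python, from cell import env gives the robot as it stands.
- The arm moves only by the tool drive_tool, never from a script. Its argument "increments" is a list of rows, each a list of 2 entries, a list of its own where there are three numbers: the shift along the tool's x, y, z as a fraction of full scale, then the turn, a rotation vector about the tool's x, y, z as a fraction of full scale. In form: [[[x, y, z], [ax, ay, az]], ...]. A call has 1 to 5 rows; each row shifts and turns the commanded pose from where the row before left it, along the tool's axes as they then stand; what a row does not reach is not made up. Full scale, the value 1, is 30 mm for a shift and 0.08 rad for a turn. A row lasts 1/12 s, in which the tool goes at most 41.7 mm and 7.16 degrees, less where a joint would pass 70% of its speed; a pose out of reach is approached as far as the arm can. A call with a number of a shift or a turn outside -1 to 1 is refused whole. A call with a gripper value outside its range is refused whole. "jaw" is the opening, from -1 (shut) to 1 (fully open), so that 0 is half open, set as the call begins (left out, the last holds). The fingers move at their own pace and stop on an object; the grip force is fixed at half the most. Time passes only in rows, so rows that do not move let the fingers close. It gives the time, the measured TCP pose, the force and the opening at its end, in the units of the state.
- env.state(): the state, without advancing time (a new reading comes with each control period).
- env.read_camera(name): name is "side" or "top"; returns a dict with "pixels" (400x640x3 uint8, blue, green, red), "vertical_fov" (degrees; the focal length in pixels is half the picture's height over the tangent of half this angle, whatever the lens; pixels are square), "cx", "cy" (the principal point, pixels), "world_to_cam" (4x4, takes a point from world to camera coordinates). Camera axes: x right, y down, z forward; pixel columns grow to the right and rows downward; lengths in mm; the calibration is good to about 2 mm. A picture is of the moment at which its call begins. There is no depth.
- env.job_done(): hands the job in, once; it reports no verdict.
Trained networks look in a picture, given as the dict that the camera call returned (one of the last four; its "shot" number tells which), for a name from the list of things; names that differ only in an ending like _2 or _b are one class to them, and where a whole thing is asked for, a point or a joint stands for the part that bears it (a point fixed in the world has none). Each returns a list of dicts, best first, with "score" (0 to 1); they miss things now and then, are a little off and sometimes report something else, mostly with a low value. They report only what shows in the picture. A call takes as long as a camera call.
- env.boxes_of(target, picture): "point" ([x, y, z] in mm, in world coordinates, good to about 4 mm: the middle of the surface that is visible of it).
- env.tip_of(target, picture): "point" ([x, y, z] in mm, in world coordinates, good to about 4 mm: a listed point, or the origin of a listed thing).
The state is a dict: "t": time; "joints": joint angles; "qvel": joint speeds; "tau": joint torques, N m; "eef_pos": TCP position; "tcp_rot": TCP orientation; "ft_force": force on the tool from outside, world axes, zero at the start; "moment": the same for the moment, N m; "opening": opening from 0.0 (shut) to 1.0 (fully open).
Only numpy, scipy, OpenCV 4.12 (cv2) and the standard library are available. Lean on these libraries where they do the work, as an engineer would, in place of code of your own. Each camera call takes 0.05 s, during which the arm holds its last target.

## Task

Get the wooden lever blank ready for its cut: swing it on its pivot pin by pushing the free end until it is pressed firmly home, for a moment, against the head of the stop screw, without ramming the screw. Then, with the blank still hard up against the stop, turn the cam lever down until the cam bites firmly on the blank and holds it by itself - stop when you feel it bite; forcing the lever on towards the end of its swing crushes the wood. Leave the spanner and the offcut that lie on the jig board where they are.

Things in the scene. Friction and masses are not known exactly. Their poses are not given: they have to be found in the camera images.
- jig: Sawing jig fixed to the table: plywood board 240 x 330 x 18 mm. Origin on the table; board spans x -140..+100 mm, y -160..+170 mm, top at z = 18 mm. z up; +x points to the stop side (away from the robot), +y towards the pivot pin (steel, 12 mm diameter, standing 28 mm over the board at x = 45, y = 125 mm). Does not move while you work.
- blank: Wooden lever blank, a straight bar 34 wide x 18 thick x 270 mm long, flat on the board, loose but with its 13 mm hole over the pivot pin. Origin: hole centre, underside. It runs from y = +17 to y = -253 mm along its own -y axis; z up. Its +x long side faces the stop. Starts swung 0.2 to 0.5 rad short of the stop (towards its -x side). About 0.16 kg, slides at 1 to 2 N.
- blank_end (a point): Point on the blank's centre line 232 mm from the pivot hole, half-way up (9 mm over the board): the place to push, on the long side 17 mm from this point in the blank's -x direction. The space beside it is free.
- blank_stop_spot (a point): Point on the blank's stop-side face (+x side), 185 mm from the hole, 12 mm over the board, that meets the stop screw.
- stop_screw: Fixed hex-head steel screw (head about 15 mm across) in a small angle bracket, the stop. Origin: middle of the head's flat face, 12 mm over the board; the face looks along the jig's -x. Screwed in or out by up to 6 mm from job to job. Rigid: 1 mm of further push after contact raises the force by many newtons; 20 N is too much, 6 to 12 N is good.
- clamp_post: Steel post, fixed, behind the blank's seat 120 mm along from the pin; carries the axle of the cam lever. Origin on the axle line in the post, about 52 mm over the table; axes as the jig's. Its height is set by hand and differs by up to 2 mm either way from job to job, so the lever angle at which the cam bites is not known beforehand. Stiff spring washers under its top nut.
- axle (a point): Point on the lever's turning axis (horizontal, along the jig's x), in the middle of the cam, above the seated blank's centre line.
- lever_ball (a point): Centre of the black ball knob (25 mm diameter) at the end of the cam lever's arm, 88 mm from the axle. The arm is a round steel rod 11 mm thick, from the axle to the ball.
- cam_lever (a joint): Angle of the cam lever, rad. 0: arm 5 degrees past upright (ball leaning to jig -y), cam clear of the blank. Grows as the ball goes over to jig +y (to the pivot pin) and down; 1.6 (end): arm nearly level. Stays where left. Needs about 1 N at the ball until the cam touches, at 0.6 to 1.2; then the force climbs steeply: about 5 N at the ball is a firm bite (0.1 rad on), 9 N crushes the wood.
- spanner: Combination spanner 135 mm long, 9 mm thick, lying on the jig board near its front left; leave it.
- offcut: Wood offcut 35 x 60 x 24 mm lying on the jig board at the left; leave it.

How it is judged:
By the outcome, as a careful person would: the job done as asked, in the order asked, and still so for the second after the job is handed in, with the robot touching nothing.
It also fails if it takes over 58 s, if anything falls off the work surface, if the arm or the gripper's body presses on something with over 40 N, if the wrist force passes 120 N, or if a joint passes its speed limit or range.

## Working session

There is one attempt and no reset: what is moved stays moved. The work goes in short steps, Python scripts to look and compute and a tool call to move; the robot and the scene stay as the last step left them, time stands still between calls to the robot, and variables do not carry over. Pictures are saved under pics/ and viewed, and the job is handed in when it is done.

Besides the shell and the picture viewer there is one more tool, called after "Request:" as name(argument=value, ...), one argument or row to a line, values as JSON. drive_tool: Moves the arm, as the interface text tells. Its arguments: {"type":"object","properties":{"increments":{"type":"array","items":{"type":"array"}},"jaw":{"type":"number"}},"required":["increments"]}

```bash
mkdir -p pics; ls
cat > h.py <<'E'
import numpy as np, cv2
from cell import env
def shot(n,save):
    p=env.read_camera(n); cv2.imwrite('pics/'+save,p['pixels']); return p
def proj(p,X):
    c=p['world_to_cam']@np.append(X,1); f=200/np.tan(np.radians(p['vertical_fov'])/2)
    return p['cx']+f*c[0]/c[2],p['cy']+f*c[1]/c[2]
E
python3 - <<'E'
from h import *
np.set_printoptions(precision=1,suppress=True)
print(env.state())
for n in('side','top'):
    p=shot(n,n+'0.png')
    print(n,np.linalg.inv(p['world_to_cam'])[:3].round(2))
    for t in('jig','blank','blank_end','blank_stop_spot','stop_screw','clamp_post','axle','lever_ball','spanner','offcut'):
        for r in env.tip_of(t,p)[:2]: print(t,np.array(r['point']),round(r['score'],2),np.array(proj(p,r['point'])))
E
```

```text
pics
{'t': 0.0, 'joints': array([ 1. ,  0.5,  1.6,  0. ,  1.1, -0.1]), 'qvel': array([ 0.,  0., -0., -0.,  0.,  0.]), 'tau': array([ -0. , -61.3, -25.8,   0.1,   0. ,  -0. ]), 'eef_pos': array([268.8, 564. , 214.1]), 'tcp_rot': array([-3.1, -0. ,  2.7]), 'ft_force': array([ 0.4,  0.2, -0.4]), 'moment': array([-0.,  0.,  0.]), 'opening': 0.9965430725845192}
side [[   1.     0.    -0.   577.4]
 [   0.    -0.5    0.9 -511.9]
 [  -0.    -0.9   -0.5  505.7]]
jig [543.6 180.6   4.4] 0.76 [319.7 260.2]
jig [444.  232.6  19.5] 0.3 [276.7 240. ]
blank [592.9 305.1  19.5] 0.58 [342.5 224.9]
blank_end [538.1  80.9  26.7] 0.64 [314.3 281.6]
blank_stop_spot [564.4 123.8  29.2] 0.73 [328.8 267.1]
stop_screw [611.4 119.5  24.8] 0.5 [352.4 270.8]
clamp_post [641.1 190.6  51.3] 0.78 [366.1 240.2]
lever_ball [594. 198. 137.] 0.56 [344.7 202.1]
spanner [444.9 235.8  21.1] 0.53 [277.2 238.7]
offcut [504.9 309.   18.4] 0.8 [306.2 223.7]
top [[  0.   -1.    0.2 396.3]
 [ -1.   -0.    0.  227.7]
 [ -0.   -0.2  -1.  931.8]]
jig [547.9 179.    0.9] 0.78 [354.7 210.5]
jig [587.6 186.2  49.5] 0.49 [352.3 187.1]
blank [588.8 306.6  15.4] 0.72 [294.  189.6]
blank_end [536.8  81.8  29.3] 0.89 [403.3 214. ]
blank_stop_spot [565.1 125.   24.6] 0.68 [381.6 200.6]
stop_screw [611.9 122.5  29.9] 0.4 [382.8 177.8]
clamp_post [634.2 188.6  45.1] 0.94 [351.  165.3]
clamp_post [532.9  82.3  26.2] 0.27 [402.9 216.2]
axle [592.  189.4  49.1] 0.58 [350.7 185. ]
lever_ball [595.5 197.5 137.5] 0.71 [348.3 172.6]
spanner [440.1 231.3  21.2] 0.9 [329.3 261.5]
spanner [549.4 179.2  -2.6] 0.49 [354.5 210.1]
offcut [507.3 311.9  19. ] 0.87 [290.3 228.1]
```

Run:
```python
import cv2
a=cv2.imread('pics/side0.png');b=cv2.imread('pics/top0.png')
cv2.imwrite('pics/s0c.png',cv2.resize(a[160:340,210:450],None,fx=3.2,fy=3.2))
cv2.imwrite('pics/t0c.png',cv2.resize(b[120:320,230:470],None,fx=2.9,fy=2.9))
```

```text
(no output)
```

View pics/s0c.png

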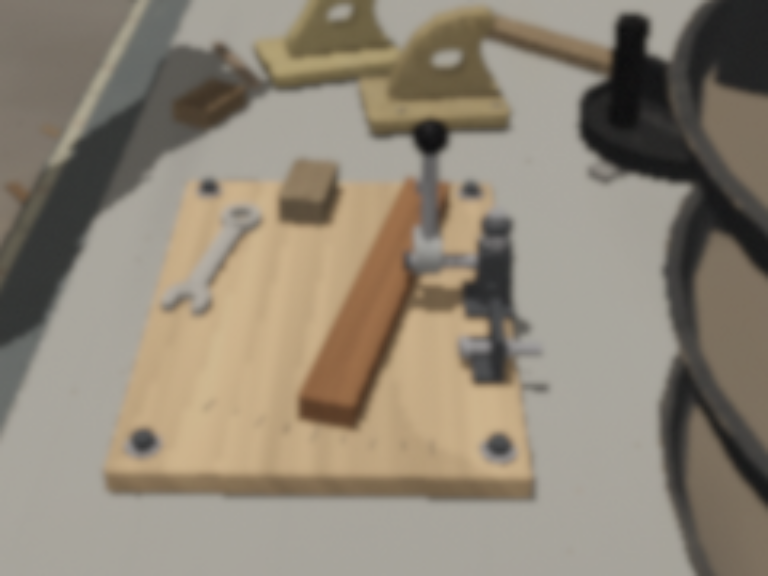

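View pics/t0c.png

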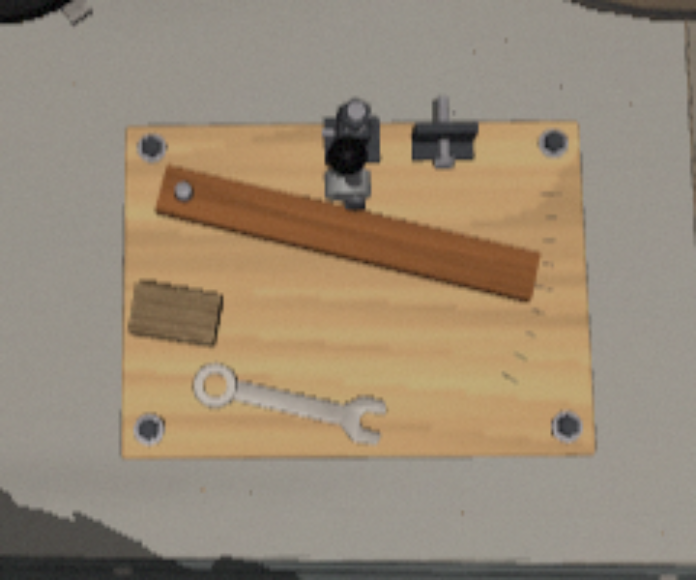

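View pics/side0.png

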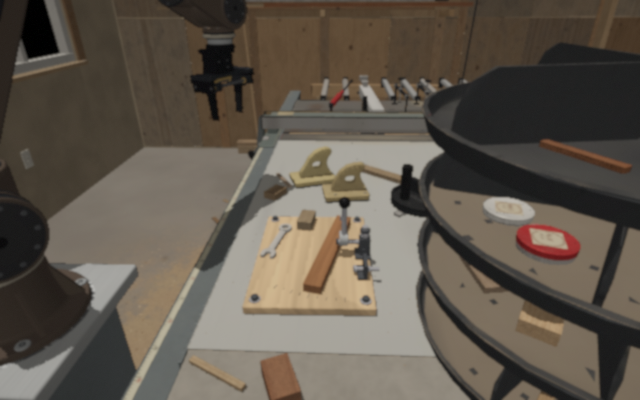

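The blank lies diagonally, about 0.23 rad short of the stop. The pin is at about (183,190) in the top crop, the stop screw tip at (443,160), the lever ball at (347,155), and the side of the blank's free end is clear. Next I'll work out the jig pose.

```bash
cat >> h.py <<'E'
def back(p,uv,z):
    f=200/np.tan(np.radians(p['vertical_fov'])/2); T=np.linalg.inv(p['world_to_cam'])
    d=T[:3,:3]@np.array([(uv[0]-p['cx'])/f,(uv[1]-p['cy'])/f,1]); o=T[:3,3]
    return o+d*(z-o[2])/d[2]
def st():
    s=env.state(); print('t',round(s['t'],2),'p',s['eef_pos'].round(1),'r',s['tcp_rot'].round(3),'F',s['ft_force'].round(1),'M',s['moment'].round(2),'j',s['joints'].round(2)); return s
E
python3 - <<'E'
from h import *
p=env.read_camera('top')
def C(x,y): return (x/2.9+230-.3,y/2.9+120-.3)
for n,c,z in [('+x+y',(127,127),18),('+x-y',(578,122),18),('-x-y',(596,455),18),('-x+y',(122,456),18),('pin top',(183,190),46),('b far +x',(540,254),36),('b far -x',(529,300),36),('b near +x',(168,165),36),('b near -x',(156,211),36),('screw face',(443,166),30),('ball',(347,155),137),('cam',(349,200),40)]:
    print(n,back(p,C(*c),z).round(1))
st()
E
```

```text
+x+y [644.4 351.   18. ]
+x-y [650.   23.8  18. ]
-x-y [412.5  19.3  18. ]
-x+y [408.2 347.1  18. ]
pin top [591.5 306.5  46. ]
b far +x [549.8  57.3  36. ]
b far -x [517.4  65.8  36. ]
b near +x [611.8 318.5  36. ]
b near -x [578.4 326.1  36. ]
screw face [613.8 123.1  30. ]
ball [594.7 195.6 137. ]
cam [586.4 190.3  40. ]
t 1.15 p [268.9 564.2 214.7] r [3.142 0.    2.697] F [-0.6 -0.9  0.3] M [ 0.03 -0.02 -0.01] j [ 1.02  0.49  1.56 -0.    1.09 -0.11]
```

```bash
cat >> h.py <<'E'
from scipy.spatial.transform import Rotation as Ro
def plan(pos,rpy,nmin=1):
    """rows from present measured pose to target"""
    s=env.state(); R=Ro.from_euler('xyz',s['tcp_rot']); p=s['eef_pos']; Rt=Ro.from_euler('xyz',rpy)
    rv=(R.inv()*Rt).as_rotvec(); d=np.array(pos)-p
    n=max(nmin,int(np.ceil(max(np.abs(d).max()/29*1.0,np.linalg.norm(d)/29,np.linalg.norm(rv)/.079))))
    for i in range(n):
        print([[round(float(x),3) for x in R.inv().apply(d/n)/30],[round(float(x),3) for x in rv/n/.08]])
        R=R*Ro.from_rotvec(rv/n)
E
python3 - <<'E'
from h import *
plan([490,78,200],[3.1416,0,-3.1256])
E
```

```text
[[-0.717, -0.603, 0.026], [0.0, 0.0, -0.303]]
[[-0.702, -0.62, 0.026], [0.0, 0.0, -0.303]]
[[-0.687, -0.637, 0.026], [0.0, 0.0, -0.303]]
[[-0.671, -0.654, 0.026], [0.0, 0.0, -0.303]]
[[-0.655, -0.67, 0.026], [0.0, 0.0, -0.303]]
[[-0.639, -0.685, 0.026], [0.0, 0.0, -0.303]]
[[-0.622, -0.701, 0.026], [0.0, 0.0, -0.303]]
[[-0.605, -0.716, 0.026], [0.0, 0.0, -0.303]]
[[-0.587, -0.73, 0.026], [0.0, 0.0, -0.303]]
[[-0.57, -0.744, 0.026], [0.0, 0.0, -0.303]]
[[-0.551, -0.758, 0.026], [0.0, 0.0, -0.303]]
[[-0.533, -0.771, 0.026], [0.0, 0.0, -0.303]]
[[-0.514, -0.784, 0.026], [0.0, 0.0, -0.303]]
[[-0.495, -0.796, 0.026], [0.0, 0.0, -0.303]]
[[-0.475, -0.808, 0.026], [0.0, 0.0, -0.303]]
[[-0.456, -0.819, 0.026], [0.0, 0.0, -0.303]]
[[-0.436, -0.83, 0.026], [0.0, 0.0, -0.303]]
[[-0.415, -0.84, 0.026], [0.0, 0.0, -0.303]]
[[-0.395, -0.85, 0.026], [0.0, 0.0, -0.303]]
```

Request:
drive_tool(
  increments=[
    [[-0.7,-0.6,0],[0,0,-0.3]],
    [[-0.7,-0.62,0],[0,0,-0.3]],
    [[-0.68,-0.64,0],[0,0,-0.3]],
    [[-0.67,-0.65,0],[0,0,-0.3]],
    [[-0.65,-0.67,0],[0,0,-0.3]],
  ],
  jaw=-1,
)

```text
t: 1.57
eef_pos: [326.5, 435.6, 214.7]
tcp_rot: [3.141, 0.0, 2.818]
ft_force: [-0.6, -0.1, -0.0]
opening: 0.706
```

Request:
drive_tool(
  increments=[
    [[-0.64,-0.69,0],[0,0,-0.3]],
    [[-0.62,-0.7,0],[0,0,-0.3]],
    [[-0.6,-0.72,0],[0,0,-0.3]],
    [[-0.59,-0.73,0],[0,0,-0.3]],
    [[-0.57,-0.74,0],[0,0,-0.3]],
  ],
)

```text
t: 1.98
eef_pos: [384.3, 307.4, 214.8]
tcp_rot: [3.141, 0.0, 2.938]
ft_force: [0.8, 0.8, 0.6]
opening: 0.357
```

Request:
drive_tool(
  increments=[
    [[-0.55,-0.76,0],[0,0,-0.3]],
    [[-0.53,-0.77,0],[0,0,-0.3]],
    [[-0.51,-0.78,0],[0,0,-0.3]],
    [[-0.5,-0.8,0],[0,0,-0.3]],
    [[0,0,0],[0,0,0]],
  ],
)

```text
t: 2.4
eef_pos: [431.7, 203.0, 214.8]
tcp_rot: [-3.141, 0.001, 3.032]
ft_force: [0.2, 0.6, -0.1]
opening: 0.026
```

Run:
```python
from h import *
st()
plan([490,78,150],[3.1416,0,-3.1256])
```

```text
t 2.4 p [431.7 203.  214.8] r [-3.141e+00  1.000e-03  3.032e+00] F [ 0.2  0.6 -0.1] M [ 0.08  0.02 -0.05] j [ 0.3   0.28  1.91 -0.    0.95 -1.16]
[[-0.398, -0.655, 0.36], [-0.001, 0.002, -0.262]]
[[-0.384, -0.663, 0.36], [-0.001, 0.002, -0.262]]
[[-0.37, -0.671, 0.36], [-0.001, 0.002, -0.262]]
[[-0.356, -0.678, 0.36], [-0.001, 0.002, -0.262]]
[[-0.342, -0.686, 0.36], [-0.001, 0.002, -0.262]]
[[-0.327, -0.693, 0.36], [-0.001, 0.002, -0.262]]
```

Request:
drive_tool(
  increments=[
    [[-0.48,-0.78,0.2],[0,0,-0.3]],
    [[-0.46,-0.79,0.3],[0,0,-0.3]],
    [[-0.44,-0.8,0.4],[0,0,-0.3]],
    [[-0.42,-0.82,0.5],[0,0,-0.3]],
    [[-0.4,-0.83,0.6],[0,0,-0.3]],
  ],
)

```text
t: 2.82
eef_pos: [489.5, 80.8, 154.7]
tcp_rot: [3.141, 0.002, -3.129]
ft_force: [0.4, -0.2, 0.7]
opening: 0.004
```

Request:
drive_tool(
  increments=[
    [[0,0,0.7],[0,0,0]],
    [[0,0,0.7],[0,0,0]],
    [[0,0,0],[0,0,0]],
  ],
)

```text
t: 3.07
eef_pos: [487.4, 81.4, 109.8]
tcp_rot: [3.142, -0.005, -3.132]
ft_force: [-0.2, 0.6, 0.5]
opening: 0.006
```

Run:
```python
from h import *
st()
plan([494,76,25],[3.1416,0,-3.1256])
p=shot('side','s1.png')
```

```text
t 3.07 p [487.4  81.4 109.8] r [ 3.142 -0.005 -3.132] F [-0.2  0.6  0.5] M [0.03 0.08 0.05] j [ 0.03  0.46  1.98  0.    0.71 -1.55]
[[-0.078, -0.061, 0.941], [0.0, -0.021, -0.025]]
[[-0.076, -0.061, 0.942], [0.0, -0.021, -0.025]]
[[-0.074, -0.061, 0.942], [0.0, -0.021, -0.025]]
```

View pics/s1.png

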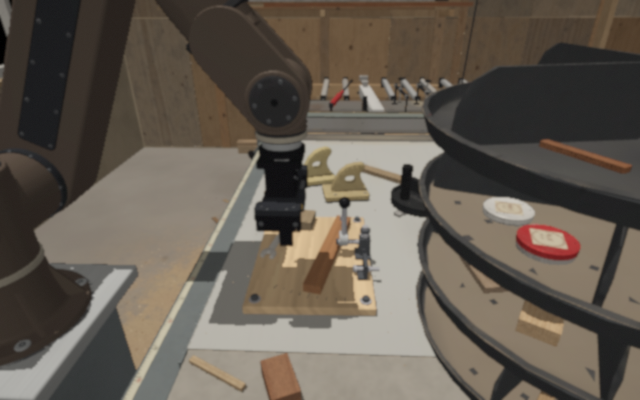

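The fingers are shut and above the free side of the blank end, at about (287,240), clear of everything. I'll go down.

Request:
drive_tool(
  increments=[
    [[-0.08,-0.1,0.9],[0,0,0]],
    [[-0.08,-0.1,0.9],[0,0,0]],
    [[-0.08,0,0.75],[0,0,0]],
    [[0,0,0.2],[0,0,0]],
    [[0,0,0],[0,0,0]],
  ],
)

```text
t: 3.53
eef_pos: [495.8, 76.1, 30.0]
tcp_rot: [3.142, -0.001, -3.13]
ft_force: [-0.6, 0.9, 1.3]
opening: 0.005
```

Run:
```python
from h import *
st()
```

```text
t 3.53 p [495.8  76.1  30. ] r [ 3.142e+00 -1.000e-03 -3.130e+00] F [-0.6  0.9  1.3] M [ 0.04 -0.01  0.04] j [ 0.02  0.6   2.02  0.    0.52 -1.56]
```

Request:
drive_tool(
  increments=[
    [[0,0,0.12],[0,0,0]],
    [[-0.2,0,0],[0,0,0]],
    [[-0.2,0,0],[0,0,0]],
    [[-0.2,0,0],[0,0,0]],
    [[-0.15,0,0],[0,0,0]],
  ],
)

```text
t: 3.95
eef_pos: [519.7, 76.0, 27.3]
tcp_rot: [3.142, 0.001, -3.13]
ft_force: [-0.8, -0.6, 0.4]
opening: 0.004
```

Request:
drive_tool(
  increments=[
    [[-0.15,0,0],[0,0,0]],
    [[-0.15,0,0],[0,0,0]],
    [[-0.15,0,0],[0,0,0]],
    [[-0.15,0,0],[0,0,0]],
    [[-0.15,0,0],[0,0,0]],
  ],
)

```text
t: 4.37
eef_pos: [541.4, 76.2, 26.5]
tcp_rot: [3.142, -0.0, -3.13]
ft_force: [0.4, -0.7, 0.5]
opening: 0.007
```

Run:
```python
from h import *
st()
p=shot('top','t2.png')
for t in('blank_end','blank_stop_spot','stop_screw'):
    for r in env.tip_of(t,p)[:1]: print(t,np.array(r['point']).round(1),round(r['score'],2))
b=p['pixels'];cv2.imwrite('pics/t2c.png',cv2.resize(b[120:320,230:470],None,fx=2.9,fy=2.9))
```

```text
t 4.37 p [541.4  76.2  26.5] r [ 3.142 -0.    -3.13 ] F [ 0.4 -0.7  0.5] M [ 0.    0.2  -0.02] j [ 0.02  0.65  1.91  0.    0.58 -1.56]
blank_stop_spot [547.3 178.9  -0.6] 0.31
stop_screw [611.9 121.9  30.6] 0.38
```

View pics/t2c.png

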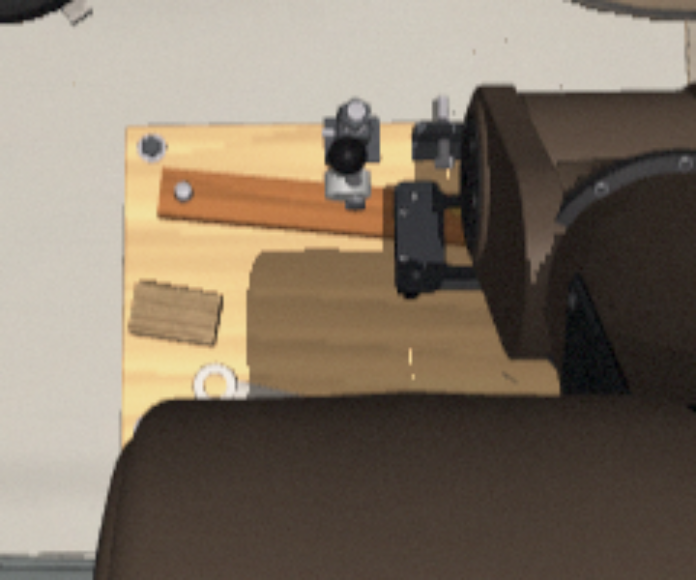

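Request:
drive_tool(
  increments=[
    [[-0.1,0,0],[0,0,0]],
    [[-0.1,0,0],[0,0,0]],
    [[-0.1,0,0],[0,0,0]],
    [[-0.1,0,0],[0,0,0]],
    [[0,0,0],[0,0,0]],
  ],
)

```text
t: 4.98
eef_pos: [553.7, 76.3, 26.6]
tcp_rot: [3.142, 0.001, -3.13]
ft_force: [0.4, -0.0, -0.5]
opening: 0.007
```

Run:
```python
from h import *
st()
p=shot('top','t3.png')
b=p['pixels'];cv2.imwrite('pics/t3c.png',cv2.resize(b[150:250,270:410],None,fx=5,fy=5))
```

```text
t 4.98 p [553.7  76.3  26.6] r [ 3.142e+00  1.000e-03 -3.130e+00] F [ 0.4 -0.  -0.5] M [ 0.03  0.01 -0.07] j [ 0.02  0.66  1.88  0.    0.6  -1.56]
```

View pics/t3c.png

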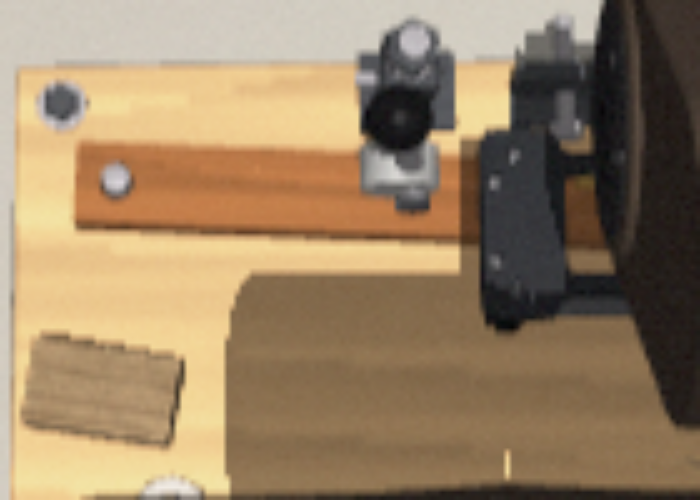

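The blank is about 0.045 rad short of the stop, which leaves roughly 10 mm at the push point. I'll go slowly from here.

Request:
drive_tool(
  increments=[
    [[-0.06,0,0],[0,0,0]],
    [[-0.05,0,0],[0,0,0]],
    [[-0.05,0,0],[0,0,0]],
    [[-0.04,0,0],[0,0,0]],
  ],
)

```text
t: 5.37
eef_pos: [559.1, 76.4, 26.5]
tcp_rot: [3.142, -0.0, -3.13]
ft_force: [-1.3, -0.3, -0.4]
opening: 0.005
```

Request:
drive_tool(
  increments=[
    [[-0.025,0,0],[0,0,0]],
    [[0,0,0],[0,0,0]],
  ],
)

```text
t: 5.53
eef_pos: [559.9, 76.4, 26.5]
tcp_rot: [3.142, 0.0, -3.13]
ft_force: [-0.8, -0.0, -0.9]
opening: 0.003
```

Request:
drive_tool(
  increments=[
    [[-0.025,0,0],[0,0,0]],
    [[0,0,0],[0,0,0]],
  ],
)

```text
t: 5.7
eef_pos: [560.6, 76.4, 26.5]
tcp_rot: [3.141, 0.0, -3.13]
ft_force: [0.2, -0.9, -0.2]
opening: 0.007
```

Request:
drive_tool(
  increments=[
    [[-0.025,0,0],[0,0,0]],
    [[0,0,0],[0,0,0]],
  ],
)

```text
t: 5.87
eef_pos: [561.3, 76.4, 26.5]
tcp_rot: [3.142, 0.0, -3.13]
ft_force: [0.2, -0.0, 0.0]
opening: 0.001
```

Request:
drive_tool(
  increments=[
    [[-0.03,0,0],[0,0,0]],
    [[0,0,0],[0,0,0]],
  ],
)

```text
t: 6.03
eef_pos: [562.3, 76.4, 26.5]
tcp_rot: [3.142, 0.0, -3.13]
ft_force: [-0.6, -0.7, -0.1]
opening: 0.007
```

Request:
drive_tool(
  increments=[
    [[-0.03,0,0],[0,0,0]],
    [[0,0,0],[0,0,0]],
  ],
)

```text
t: 6.2
eef_pos: [563.2, 76.5, 26.6]
tcp_rot: [3.142, 0.0, -3.13]
ft_force: [-0.4, -0.6, 0.4]
opening: 0.004
```

Request:
drive_tool(
  increments=[
    [[-0.02,0,0],[0,0,0]],
    [[0,0,0],[0,0,0]],
  ],
)

```text
t: 6.37
eef_pos: [563.8, 76.5, 26.5]
tcp_rot: [3.142, 0.0, -3.13]
ft_force: [-0.4, -0.0, -0.2]
opening: 0.005
```

Run:
```python
from h import *
st()
p=shot('top','t4.png')
b=p['pixels'];cv2.imwrite('pics/t4c.png',cv2.resize(b[150:250,270:410],None,fx=5,fy=5))
```

```text
t 6.37 p [563.8  76.5  26.5] r [ 3.142  0.    -3.13 ] F [-0.4 -0.  -0.2] M [ 0.03  0.1  -0.04] j [ 0.02  0.67  1.86  0.    0.62 -1.56]
```

View pics/t4c.png

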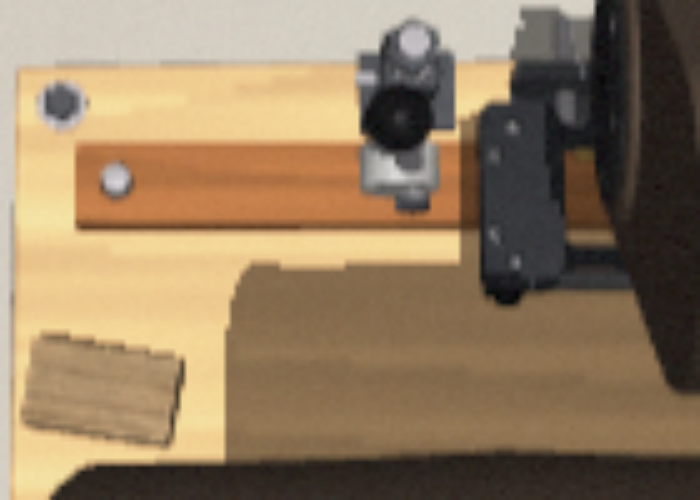

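Nearly parallel to the board edge now. I'll continue in sub-millimetre steps.

Request:
drive_tool(
  increments=[
    [[-0.02,0,0],[0,0,0]],
    [[0,0,0],[0,0,0]],
  ],
)

```text
t: 6.58
eef_pos: [564.3, 76.4, 26.5]
tcp_rot: [3.142, 0.0, -3.13]
ft_force: [-0.6, 0.2, 0.1]
opening: 0.003
```

Request:
drive_tool(
  increments=[
    [[-0.02,0,0],[0,0,0]],
    [[0,0,0],[0,0,0]],
  ],
)

```text
t: 6.75
eef_pos: [565.0, 76.5, 26.5]
tcp_rot: [3.142, 0.0, -3.13]
ft_force: [-0.6, -0.7, 1.1]
opening: 0.006
```

Request:
drive_tool(
  increments=[
    [[-0.02,0,0],[0,0,0]],
    [[0,0,0],[0,0,0]],
  ],
)

```text
t: 6.92
eef_pos: [565.6, 76.5, 26.5]
tcp_rot: [3.142, 0.0, -3.13]
ft_force: [-0.9, -0.4, -0.1]
opening: 0.006
```

Request:
drive_tool(
  increments=[
    [[-0.02,0,0],[0,0,0]],
    [[0,0,0],[0,0,0]],
  ],
)

```text
t: 7.08
eef_pos: [566.2, 76.5, 26.5]
tcp_rot: [3.142, 0.0, -3.13]
ft_force: [-0.8, -0.1, 0.2]
opening: 0.007
```

Request:
drive_tool(
  increments=[
    [[-0.02,0,0],[0,0,0]],
    [[0,0,0],[0,0,0]],
  ],
)

```text
t: 7.25
eef_pos: [566.5, 76.5, 26.5]
tcp_rot: [3.142, -0.0, -3.13]
ft_force: [-1.8, -1.3, 0.4]
opening: 0.008
```

Request:
drive_tool(
  increments=[
    [[-0.015,0,0],[0,0,0]],
    [[0,0,0],[0,0,0]],
  ],
)

```text
t: 7.42
eef_pos: [566.6, 76.5, 26.5]
tcp_rot: [3.142, -0.001, -3.13]
ft_force: [-4.4, -1.0, 2.9]
opening: 0.003
```

Request:
drive_tool(
  increments=[
    [[-0.01,0,0],[0,0,0]],
    [[0,0,0],[0,0,0]],
  ],
)

```text
t: 7.58
eef_pos: [566.6, 76.5, 26.5]
tcp_rot: [3.142, -0.002, -3.13]
ft_force: [-5.4, -1.1, 3.8]
opening: 0.007
```

Run:
```python
from h import *
st()
```

```text
t 7.58 p [566.6  76.5  26.5] r [ 3.142e+00 -2.000e-03 -3.130e+00] F [-5.4 -1.1  3.8] M [-0.15  1.05  0.01] j [ 0.02  0.67  1.85  0.    0.62 -1.56]
```

Request:
drive_tool(
  increments=[
    [[-0.01,0,0],[0,0,0]],
    [[0,0,0],[0,0,0]],
    [[0,0,0],[0,0,0]],
  ],
)

```text
t: 7.83
eef_pos: [566.6, 76.5, 26.5]
tcp_rot: [3.142, -0.002, -3.13]
ft_force: [-6.7, -1.4, 4.8]
opening: 0.006
```

Request:
drive_tool(
  increments=[
    [[-0.003,0,0],[0,0,0]],
    [[0,0,0],[0,0,0]],
    [[0,0,0],[0,0,0]],
  ],
)

```text
t: 8.08
eef_pos: [566.6, 76.5, 26.5]
tcp_rot: [3.142, -0.003, -3.13]
ft_force: [-7.4, -1.1, 4.4]
opening: 0.01
```

Pressed home: about 7.4 N at the tool, so about 9 N at the screw. I'll back off gently.

Request:
drive_tool(
  increments=[
    [[0.03,0,0],[0,0,0]],
    [[0.03,0,0],[0,0,0]],
    [[0.2,0,0],[0,0,0]],
    [[0.5,0,0],[0,0,0]],
    [[0.5,0,0],[0,0,0]],
  ],
)

```text
t: 8.5
eef_pos: [529.9, 76.1, 26.5]
tcp_rot: [3.141, 0.001, -3.13]
ft_force: [-0.0, 0.1, -0.2]
opening: 0.006
```

Request:
drive_tool(
  increments=[
    [[0,0,-0.8],[0,0,0]],
    [[0,0,-0.9],[0,0,0]],
    [[0,-0.3,-0.9],[0,0,0]],
    [[0,-0.5,-0.9],[0,0,0]],
    [[0,-0.5,-0.9],[0,0,0]],
  ],
)

```text
t: 8.92
eef_pos: [530.2, 36.9, 159.9]
tcp_rot: [3.141, 0.001, -3.129]
ft_force: [-0.1, -0.0, 0.3]
opening: 0.009
```

Run:
```python
from h import *
st()
for n in('side','top'):
    p=shot(n,n+'5.png')
    for t in('blank_end','blank_stop_spot','stop_screw','axle','lever_ball','clamp_post'):
        for r in env.tip_of(t,p)[:1]: print(t,np.array(r['point']).round(1),round(r['score'],2))
    b=p['pixels']
    cv2.imwrite('pics/%s5c.png'%n,cv2.resize(b[150:290,270:430],None,fx=4.2,fy=4.2))
```

```text
t 8.92 p [530.2  36.9 159.9] r [ 3.141e+00  1.000e-03 -3.129e+00] F [-0.1 -0.   0.3] M [ 0.05 -0.03  0.03] j [-0.05  0.43  1.85  0.    0.86 -1.64]
blank_end [597.9  74.2  28.1] 0.77
blank_stop_spot [608.9 124.7  31.4] 0.74
stop_screw [610.  119.2  28.5] 0.68
axle [594.8 185.4  48.7] 0.77
lever_ball [591.9 197.2 139.2] 0.55
clamp_post [636.5 187.4  52.7] 0.8
blank_end [593.4  76.4  26.8] 0.58
blank_stop_spot [610.  126.   24.7] 0.74
stop_screw [611.  122.1  33.1] 0.47
axle [591.5 187.   50. ] 0.65
lever_ball [595.9 196.6 137.1] 0.79
clamp_post [636.  187.9  45.2] 0.76
```

View pics/side5c.png

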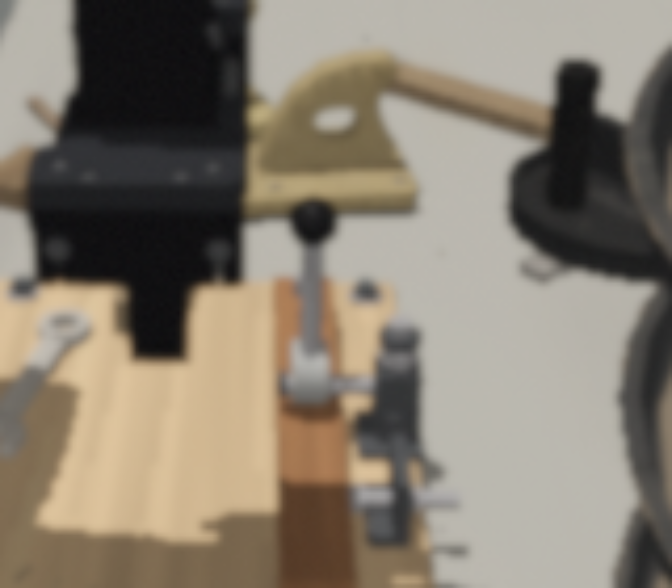

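View pics/top5c.png

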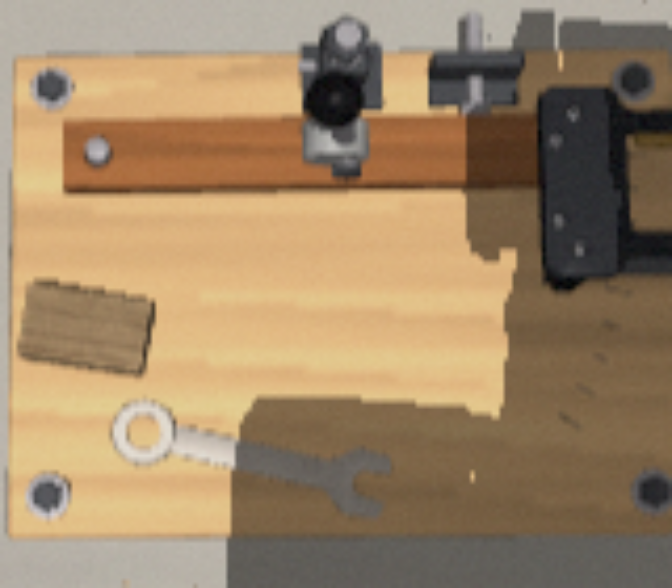

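Blank is flush on the screw in both views. The lever already leans about 0.12 rad towards +y. I'll tilt the tool about 0.7 rad so the fingertip can push the ball along its arc.

Run:
```python
from h import *
R=Ro.from_rotvec([0.7*np.cos(.016),0.7*np.sin(.016),0])*Ro.from_euler('xyz',[np.pi,0,-3.1256])
e=R.as_euler('xyz');print(e, R.as_matrix().round(2))
plan([594,160,180],e)
```

```text
[ 2.44159265e+00 -4.73268739e-06 -3.12559827e+00] [[-1.   -0.01 -0.01]
 [-0.02  0.76  0.64]
 [ 0.    0.64 -0.76]]
[[-0.241, 0.452, -0.081], [-0.972, 0.002, -0.006]]
[[-0.241, 0.457, -0.045], [-0.972, 0.002, -0.006]]
[[-0.241, 0.459, -0.01], [-0.972, 0.002, -0.006]]
[[-0.242, 0.458, 0.026], [-0.972, 0.002, -0.006]]
[[-0.242, 0.455, 0.061], [-0.972, 0.002, -0.006]]
[[-0.242, 0.448, 0.096], [-0.972, 0.002, -0.006]]
[[-0.242, 0.439, 0.131], [-0.972, 0.002, -0.006]]
[[-0.243, 0.428, 0.165], [-0.972, 0.002, -0.006]]
[[-0.243, 0.414, 0.197], [-0.972, 0.002, -0.006]]
```

Request:
drive_tool(
  increments=[
    [[-0.24,0.2,-0.2],[-0.95,0,0]],
    [[-0.24,0.3,-0.2],[-0.95,0,0]],
    [[-0.24,0.4,-0.1],[-0.95,0,0]],
    [[-0.24,0.4,0],[-0.95,0,0]],
    [[-0.24,0.4,0],[-0.95,0,0]],
  ],
)

```text
t: 10.03
eef_pos: [566.5, 87.0, 182.8]
tcp_rot: [2.758, 0.001, -3.13]
ft_force: [0.4, 0.2, -0.1]
opening: 0.006
```

Run:
```python
from h import *
st(); plan([594,160,180],[2.4416,0,-3.1256])
```

```text
t 10.03 p [566.5  87.  182.8] r [ 2.758e+00  1.000e-03 -3.130e+00] F [ 0.4  0.2 -0.1] M [-0.18  0.02 -0.08] j [-0.14  0.47  1.76  0.45  1.02 -1.98]
[[-0.189, 0.442, 0.199], [-0.79, 0.009, -0.009]]
[[-0.189, 0.429, 0.226], [-0.79, 0.009, -0.009]]
[[-0.19, 0.413, 0.253], [-0.79, 0.009, -0.009]]
[[-0.19, 0.396, 0.278], [-0.79, 0.009, -0.009]]
[[-0.191, 0.378, 0.303], [-0.79, 0.009, -0.009]]
```

Request:
drive_tool(
  increments=[
    [[-0.19,0.44,0.2],[-0.8,0,0]],
    [[-0.19,0.43,0.22],[-0.8,0,0]],
    [[-0.19,0.41,0.25],[-0.8,0,0]],
    [[-0.19,0.4,0.27],[-0.8,0,0]],
    [[-0.19,0.37,0.3],[-0.8,0,0]],
  ],
)

```text
t: 10.45
eef_pos: [594.0, 159.5, 179.7]
tcp_rot: [2.439, 0.001, -3.131]
ft_force: [-0.5, -0.5, -0.7]
opening: 0.003
```

Request:
drive_tool(
  increments=[
    [[0,0,0],[0,0,0]],
  ],
)

```text
t: 10.53
eef_pos: [593.7, 159.7, 178.3]
tcp_rot: [2.438, -0.002, -3.13]
ft_force: [-0.2, -0.1, -0.2]
opening: 0.002
```

Run:
```python
from h import *
st(); plan([594,176,162],[2.4416,0,-3.1256])
for n in('side','top'):
    p=shot(n,n+'6.png')
    for r in env.tip_of('lever_ball',p)[:1]: print(np.array(r['point']).round(1),round(r['score'],2))
    b=p['pixels']
    cv2.imwrite('pics/%s6c.png'%n,cv2.resize(b[110:290,250:450],None,fx=3.2,fy=3.2))
```

```text
t 10.53 p [593.7 159.7 178.3] r [ 2.438e+00 -2.000e-03 -3.130e+00] F [-0.2 -0.1 -0.2] M [-0.35  0.05  0.  ] j [-0.14  0.57  1.73  0.79  1.12 -2.18]
[[-0.018, 0.062, 0.765], [0.04, 0.018, -0.064]]
[595.1 195.6 139.3] 0.82
```

View pics/side6c.png

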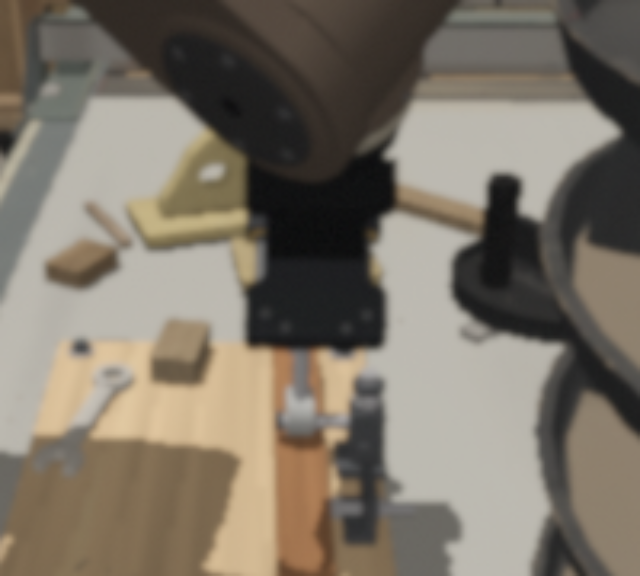

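View pics/top6c.png

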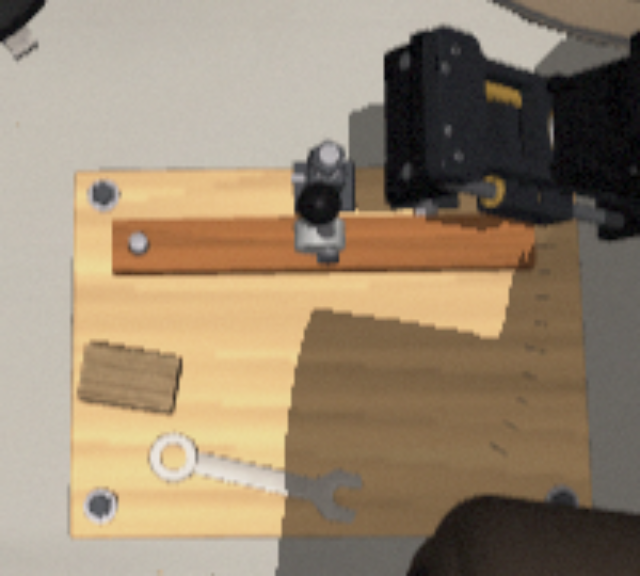

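The tool is tilted and clear of everything. The ball is unobstructed at about (318,203) in the top crop. I'll approach it now.

Request:
drive_tool(
  increments=[
    [[-0.03,0.06,0.4],[0,0,0]],
    [[0,0,0.35],[0,0,0]],
    [[0,0,0.2],[0,0,0]],
    [[0,0,0.1],[0,0,0]],
    [[0,0,0.1],[0,0,0]],
  ],
)

```text
t: 11.15
eef_pos: [594.0, 183.1, 153.9]
tcp_rot: [2.442, -0.001, -3.13]
ft_force: [-0.1, 0.7, -0.2]
opening: -0.001
```

Request:
drive_tool(
  increments=[
    [[0,0,0.1],[0,0,0]],
    [[0,0,0.1],[0,0,0]],
    [[0,0,0],[0,0,0]],
  ],
)

```text
t: 11.4
eef_pos: [594.0, 186.7, 149.5]
tcp_rot: [2.442, -0.0, -3.13]
ft_force: [-1.2, 0.3, 0.6]
opening: 0.003
```

Run:
```python
from h import *
st()
```

```text
t 11.4 p [594.  186.7 149.5] r [ 2.442 -0.    -3.13 ] F [-1.2  0.3  0.6] M [-0.37  0.01  0.02] j [-0.09  0.6   1.76  0.83  1.05 -2.2 ]
```

```bash
cat >> h.py <<'E'
A=np.array([186.5,50.])
def tcpof(th,a=.7): return A+88*np.array([np.sin(th),np.cos(th)])-12.5*np.array([np.sin(a),-np.cos(a)])
def inc(th,a=.7):
    s=env.state(); d=tcpof(th,a)-s['eef_pos'][1:]; a=np.pi-s['tcp_rot'][0]; 
    return (np.array([d@[np.cos(a),np.sin(a)],d@[np.sin(a),-np.cos(a)]])/30).round(3)
def thof():
    s=env.state(); a=np.pi-s['tcp_rot'][0]; c=s['eef_pos'][1:]-A; n=np.array([np.sin(a),-np.cos(a)])
    # ball on plane: 88*(sin,cos).n = c.n+12.5
    v=(c@n+12.5)/88; th=np.arcsin(v)+0  # (sinθ sin a - cosθ cos a) = -cos(θ+a)
    th=np.arccos(np.clip(-v,-1,1))-a; b=A+88*np.array([np.sin(th),np.cos(th)])
    t=np.array([np.cos(a),np.sin(a)]); print('theta',round(th,3),'ball off tool y',round((b-s['eef_pos'][1:])@t,1),'Ftan',round(s['ft_force'][1:]@[-np.cos(th),np.sin(th)],2),'F',s['ft_force'].round(1),'t',round(s['t'],2))
E
python3 - <<'E'
from h import *
thof(); print(tcpof(.12),inc(.2))
q=[tcpof(t) for t in np.arange(.2,1.5,.1)]
for i in range(12):
    d=q[i+1]-q[i]; print(round(.3+.1*i,1),((d@[.764,.645])/30).round(2),((d@[.645,-.764])/30).round(2))
E
```

```text
theta 0.065 ball off tool y -3.3 Ftan -0.22 F [-1.2  0.3  0.6] t 11.4
[188.98195315 146.9276873 ] [0.156 0.292]
0.3 0.17 0.24
0.4 0.15 0.25
0.5 0.12 0.27
0.6 0.09 0.28
0.7 0.06 0.29
0.8 0.03 0.29
0.9 0.01 0.29
1.0 -0.02 0.29
1.1 -0.05 0.29
1.2 -0.08 0.28
1.3 -0.11 0.27
1.4 -0.14 0.26
```

Request:
drive_tool(
  increments=[
    [[0,0.08,0.15],[0,0,0]],
    [[0,0.08,0.15],[0,0,0]],
    [[0,0.08,0.12],[0,0,0]],
    [[0,0.08,0.12],[0,0,0]],
    [[0,0,0],[0,0,0]],
  ],
)

```text
t: 11.82
eef_pos: [594.2, 204.9, 144.2]
tcp_rot: [2.441, 0.001, -3.13]
ft_force: [0.0, -0.7, 0.7]
opening: 0.005
```

Run:
```python
from h import *
st();thof()
for n in('side','top'):
    p=shot(n,n+'7.png')
    for r in env.tip_of('lever_ball',p)[:1]: print(np.array(r['point']).round(1),round(r['score'],2))
    b=p['pixels']
    cv2.imwrite('pics/%s7c.png'%n,cv2.resize(b[110:290,250:450],None,fx=3.2,fy=3.2))
```

```text
t 11.82 p [594.2 204.9 144.2] r [ 2.441e+00  1.000e-03 -3.130e+00] F [ 0.  -0.7  0.7] M [-0.14 -0.06 -0.03] j [-0.06  0.61  1.76  0.85  1.03 -2.2 ]
theta 0.299 ball off tool y -0.8 Ftan 0.89 F [ 0.  -0.7  0.7] t 11.82
[595.7 216.5 135.5] 0.67
```

View pics/top7c.png

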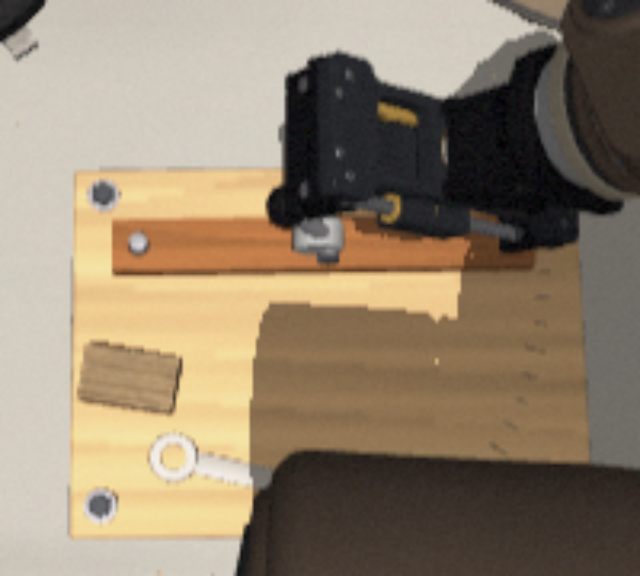

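The ball is following the tip: it now shows at the left edge of the gripper in the top crop, (285,207). I'll continue along the arc.

Request:
drive_tool(
  increments=[
    [[0,0.07,0.12],[0,0,0]],
    [[0,0.07,0.13],[0,0,0]],
    [[0,0.06,0.13],[0,0,0]],
    [[0,0,0],[0,0,0]],
  ],
)

```text
t: 12.35
eef_pos: [593.7, 216.9, 138.4]
tcp_rot: [2.442, -0.0, -3.13]
ft_force: [0.7, -0.8, 1.7]
opening: 0.005
```

```bash
python3 -c "
from h import *
thof()"
```

```text
theta 0.455 ball off tool y 0.3 Ftan 1.5 F [ 0.7 -0.8  1.7] t 12.35
```

Request:
drive_tool(
  increments=[
    [[0,0.05,0.13],[0,0,0]],
    [[0,0,0],[0,0,0]],
  ],
)

```text
t: 12.52
eef_pos: [593.6, 220.3, 136.3]
tcp_rot: [2.442, -0.0, -3.13]
ft_force: [-0.5, -0.2, 0.5]
opening: 0.006
```

```bash
python3 -c "
from h import *
thof()"
```

```text
theta 0.501 ball off tool y 0.6 Ftan 0.4 F [-0.5 -0.2  0.5] t 12.52
```

Request:
drive_tool(
  increments=[
    [[0,0.03,0.11],[0,0,0]],
    [[0,0,0],[0,0,0]],
  ],
)

```text
t: 12.68
eef_pos: [593.7, 222.9, 134.5]
tcp_rot: [2.442, -0.0, -3.13]
ft_force: [0.2, -0.3, 0.3]
opening: 0.009
```

Request:
drive_tool(
  increments=[
    [[0,0.03,0.11],[0,0,0]],
    [[0,0,0],[0,0,0]],
  ],
)

```text
t: 12.85
eef_pos: [593.6, 225.7, 132.6]
tcp_rot: [2.442, -0.0, -3.13]
ft_force: [0.1, -0.9, -0.6]
opening: 0.005
```

Request:
drive_tool(
  increments=[
    [[0,0.02,0.11],[0,0,0]],
    [[0,0,0],[0,0,0]],
  ],
)

```text
t: 13.02
eef_pos: [593.6, 228.3, 130.4]
tcp_rot: [2.442, -0.0, -3.13]
ft_force: [0.6, -0.7, -0.0]
opening: 0.003
```

```bash
python3 -c "
from h import *
thof()"
```

```text
theta 0.617 ball off tool y 1.4 Ftan 0.6 F [ 0.6 -0.7 -0. ] t 13.02
```

Request:
drive_tool(
  increments=[
    [[0,0.02,0.11],[0,0,0]],
    [[0,0,0],[0,0,0]],
  ],
)

```text
t: 13.18
eef_pos: [593.7, 230.9, 128.4]
tcp_rot: [2.441, 0.0, -3.13]
ft_force: [0.6, -0.2, 1.5]
opening: 0.002
```

Request:
drive_tool(
  increments=[
    [[0,0.02,0.1],[0,0,0]],
    [[0,0,0],[0,0,0]],
  ],
)

```text
t: 13.35
eef_pos: [593.8, 233.3, 126.8]
tcp_rot: [2.441, 0.0, -3.131]
ft_force: [0.8, -0.5, 3.1]
opening: 0.006
```

Request:
drive_tool(
  increments=[
    [[0,0.02,0.1],[0,0,0]],
    [[0,0,0],[0,0,0]],
  ],
)

```text
t: 13.52
eef_pos: [593.9, 235.7, 125.0]
tcp_rot: [2.441, 0.001, -3.131]
ft_force: [1.5, 0.2, 4.2]
opening: 0.006
```

```bash
python3 -c "
from h import *
thof()"
```

```text
theta 0.721 ball off tool y 1.0 Ftan 2.62 F [1.5 0.2 4.2] t 13.52
```

```bash
cat >> h.py <<'E'
def tq():
    s=env.state(); a=np.pi-s['tcp_rot'][0]; F=-s['ft_force'][1:]; n=np.array([np.sin(a),-np.cos(a)]); c=s['eef_pos'][1:]-A
    th=np.arccos(-(c@n+12.5)/88)-a; r=88*np.array([np.sin(th),np.cos(th)])-12.5*n
    print('theta',th.round(3),'Feq',((F[0]*r[1]-F[1]*r[0])/88).round(2),'Fz',(F@n).round(1),'Fy',(F@[np.cos(a),np.sin(a)]).round(1),'t',s['t'].round(2) if hasattr(s['t'],'round') else s['t'])
E
python3 -c "
from h import *
tq()"
```

```text
theta 0.721 Feq 2.22 Fz 3.1 Fy -2.8 t 13.5167
```

Request:
drive_tool(
  increments=[
    [[0,0.07,0.04],[0,0,0]],
    [[0,0,0],[0,0,0]],
  ],
)

```text
t: 13.68
eef_pos: [593.6, 237.8, 125.1]
tcp_rot: [2.442, 0.0, -3.13]
ft_force: [1.2, -2.6, 2.1]
opening: 0.004
```

```bash
python3 -c "
from h import *
tq()"
```

```text
theta 0.735 Feq 3.49 Fz 3.3 Fy 0.6 t 13.6833
```

Request:
drive_tool(
  increments=[
    [[0,0.01,0.05],[0,0,0]],
    [[0,0,0],[0,0,0]],
  ],
)

```text
t: 13.85
eef_pos: [593.7, 239.0, 124.2]
tcp_rot: [2.442, 0.0, -3.131]
ft_force: [0.6, -2.0, 2.2]
opening: 0.01
```

```bash
python3 -c "
from h import *
tq()"
```

```text
theta 0.752 Feq 2.99 Fz 3.0 Fy 0.2 t 13.85
```

Request:
drive_tool(
  increments=[
    [[0,0,0],[0,0,0]],
  ],
)

```text
t: 13.93
eef_pos: [593.6, 239.0, 124.2]
tcp_rot: [2.442, 0.0, -3.131]
ft_force: [0.9, -1.0, 2.2]
opening: 0.006
```

```bash
python3 -c "
from h import *
tq()"
```

```text
theta 0.751 Feq 2.14 Fz 2.3 Fy -0.7 t 13.9333
```

Request:
drive_tool(
  increments=[
    [[0,0.02,0.06],[0,0,0]],
    [[0,0,0],[0,0,0]],
  ],
)

```text
t: 14.1
eef_pos: [593.7, 240.6, 123.2]
tcp_rot: [2.442, 0.0, -3.131]
ft_force: [1.3, -3.9, 3.1]
opening: 0.005
```

```bash
python3 -c "
from h import *
tq()"
```

```text
theta 0.772 Feq 5.16 Fz 4.9 Fy 1.0 t 14.1
```

Request:
drive_tool(
  increments=[
    [[0,0,0],[0,0,0]],
  ],
)

```text
t: 14.18
eef_pos: [593.6, 240.5, 123.2]
tcp_rot: [2.442, 0.0, -3.131]
ft_force: [2.0, -2.8, 2.1]
opening: 0.003
```

```bash
python3 -c "
from h import *
tq()"
```

```text
theta 0.772 Feq 3.57 Fz 3.4 Fy 0.8 t 14.1833
```

Request:
drive_tool(
  increments=[
    [[0,0,0.04],[0,0,0]],
    [[0,0,0],[0,0,0]],
  ],
)

```text
t: 14.35
eef_pos: [593.7, 241.5, 122.5]
tcp_rot: [2.441, 0.0, -3.13]
ft_force: [1.9, -1.5, 4.8]
opening: 0.002
```

```bash
python3 -c "
from h import *
tq()"
```

```text
theta 0.785 Feq 4.22 Fz 4.7 Fy -2.0 t 14.35
```

Request:
drive_tool(
  increments=[
    [[0,0,0],[0,0,0]],
  ],
)

```text
t: 14.43
eef_pos: [593.7, 241.5, 122.5]
tcp_rot: [2.441, 0.0, -3.13]
ft_force: [1.4, -2.2, 4.0]
opening: -0.004
```

```bash
python3 -c "
from h import *
tq()"
```

```text
theta 0.785 Feq 4.3 Fz 4.5 Fy -0.9 t 14.4333
```

Request:
drive_tool(
  increments=[
    [[0,0,0],[0,0,0]],
  ],
)

```text
t: 14.52
eef_pos: [593.7, 241.4, 122.5]
tcp_rot: [2.441, 0.0, -3.13]
ft_force: [2.4, -2.0, 4.7]
opening: 0.003
```

```bash
python3 -c "
from h import *
tq()"
```

```text
theta 0.785 Feq 4.55 Fz 4.9 Fy -1.5 t 14.5167
```

Request:
drive_tool(
  increments=[
    [[0,0.02,0.045],[0,0,0]],
    [[0,0,0],[0,0,0]],
  ],
)

```text
t: 14.68
eef_pos: [593.7, 242.7, 121.7]
tcp_rot: [2.442, 0.0, -3.131]
ft_force: [3.0, -3.6, 5.1]
opening: 0.001
```

```bash
python3 -c "
from h import *
tq()"
```

```text
theta 0.801 Feq 6.07 Fz 6.2 Fy -0.5 t 14.6833
```

Request:
drive_tool(
  increments=[
    [[0,0,0],[0,0,0]],
  ],
)

```text
t: 14.77
eef_pos: [593.7, 242.7, 121.8]
tcp_rot: [2.442, 0.0, -3.131]
ft_force: [2.6, -3.5, 4.0]
opening: 0.004
```

```bash
python3 -c "
from h import *
tq()"
```

```text
theta 0.8 Feq 5.3 Fz 5.3 Fy 0.1 t 14.7667
```

Request:
drive_tool(
  increments=[
    [[0,0,0],[0,0,0]],
  ],
)

```text
t: 14.85
eef_pos: [593.7, 242.6, 121.7]
tcp_rot: [2.442, 0.0, -3.131]
ft_force: [2.8, -3.6, 4.8]
opening: 0.004
```

```bash
python3 -c "
from h import *
tq()"
```

```text
theta 0.8 Feq 5.88 Fz 6.0 Fy -0.3 t 14.85
```

Firm bite: about 5.5 N at the ball, roughly 0.12 rad past first touch. I'll retreat along the tool axis and check.

Request:
drive_tool(
  increments=[
    [[0,0,-0.1],[0,0,0]],
    [[0,0,-0.4],[0,0,0]],
    [[0,0,-0.8],[0,0,0]],
    [[0,0,-0.9],[0,0,0]],
    [[0,0,-0.9],[0,0,0]],
  ],
)

```text
t: 15.27
eef_pos: [593.3, 181.9, 193.6]
tcp_rot: [2.442, -0.002, -3.129]
ft_force: [0.8, -0.1, -0.5]
opening: 0.001
```

Request:
drive_tool(
  increments=[
    [[0,-0.5,-0.8],[0,0,0]],
    [[0,-0.5,-0.8],[0,0,0]],
    [[0,-0.5,-0.8],[0,0,0]],
    [[0,0,0],[0,0,0]],
  ],
)

```text
t: 15.6
eef_pos: [595.5, 97.9, 220.6]
tcp_rot: [2.443, 0.002, -3.133]
ft_force: [0.2, -0.8, -0.8]
opening: 0.002
```

Run:
```python
from h import *
st()
for n in('side','top'):
    p=shot(n,n+'8.png')
    for t in('blank_end','blank_stop_spot','stop_screw','axle','lever_ball'):
        for r in env.tip_of(t,p)[:1]: print(t,np.array(r['point']).round(1),round(r['score'],2))
    b=p['pixels']
    cv2.imwrite('pics/%s8c.png'%n,cv2.resize(b[130:290,250:450],None,fx=3.5,fy=3.5))
```

```text
t 15.6 p [595.5  97.9 220.6] r [ 2.443e+00  2.000e-03 -3.133e+00] F [ 0.2 -0.8 -0.8] M [-0.3   0.   -0.02] j [-0.24  0.52  1.68  0.72  1.24 -2.17]
blank_end [593.4  78.2  28.7] 0.56
blank_stop_spot [610.4 122.7  29.5] 0.57
stop_screw [611.4 122.7  29. ] 0.47
axle [597.5 184.1  52.9] 0.94
lever_ball [635.3 190.   53. ] 0.56
blank_end [593.   76.1  27. ] 0.9
blank_stop_spot [612.5 124.4  28.3] 0.57
stop_screw [608.9 123.2  30. ] 0.41
axle [590.  185.7  50.4] 0.71
lever_ball [594.5 251.2 114. ] 0.76
```

View pics/side8c.png

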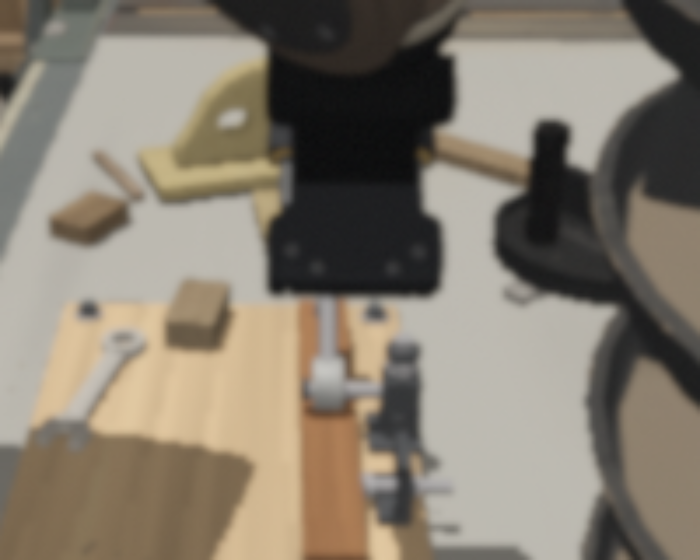

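View pics/top8c.png

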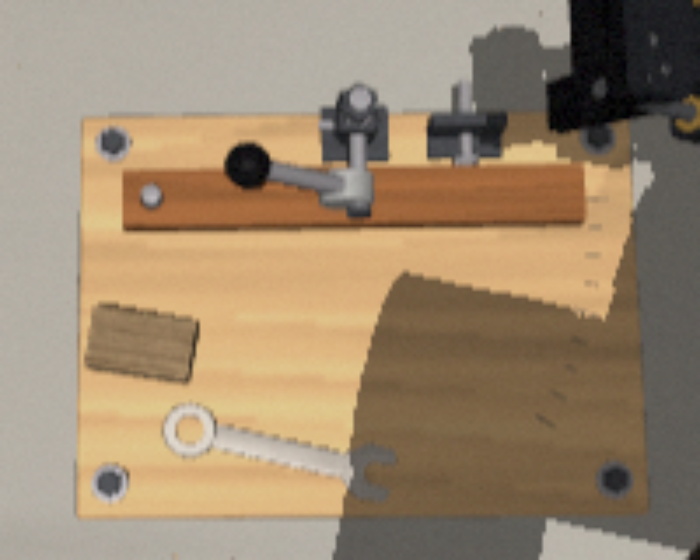

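The top view shows the blank on the screw face (465,165), the lever holding at about 0.8 rad with its ball at (247,165), and the spanner and offcut unmoved. I'm handing the job in.

```bash
python3 -c "
from h import *
print(env.job_done()); st()"
```

```text
the job is handed in; nothing more can be done
None
the job is handed in; nothing more can be done
```

The blank is home against the stop screw and clamped by the cam. I handed the job in at about 15.6 s of the 58 s allowed, with the arm clear of everything.

- **Blank:** I swung it with the shut fingertips until it met the screw, then built the push up to 7.4 N at the tool. That is about 9 N at the screw, and I held it there briefly before backing off.
- **Cam lever:** I pushed the ball over with the tool tilted. First touch was about 0.66 to 0.68 rad from upright, and I stopped at 0.80 rad with about 5.3 to 6 N at the ball. The force readings varied by about 0.7 N, and the peak of about 6.1 N stayed below the 9 N crush level.
- **Last checks:** After the retreat, the top camera put the ball at about 0.81 rad, so the lever stayed where I left it. In the top picture the blank was flush on the screw head, and the spanner and offcut had not moved.
- **What disagreed or went untested:**
  - The side camera's last ball reading (635, 190, 53) was wrong. The gripper hid the ball in that view, so I ignored it.
  - The cameras cannot resolve a sub-millimetre gap at the screw.
  - I did not nudge the clamped blank to test the hold.

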